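# Check the cold plate of the stall's sample box with a contact thermometer

### The job

Fold the blue cover of the small cold box up about its far hinge until it stands upright (the stiff hinge keeps it there), and only then take the orange contact thermometer out of its stand. Set its sprung copper foot on the red-ringed spot of the sloping metal plate in the box, with the thermometer square to the plate, and press lightly so that the foot is pushed in about half of its travel, never hard. Finish while still gripping the thermometer and holding it there; leave the pepper jar, mug, calculator and tape roll where they are.

Things in the scene. Friction and masses are not known exactly. Their poses are not given: they have to be found in the camera images.
- coolbox: Small white open-topped box with a blue band, fixed to the table, 130 (x) x 120 (y) x 70 mm high, walls 8 mm. Origin: centre of its underside, on the table. Its x axis points from the robot's side to the hinge side, z up. (A stack of egg trays, its eggs reaching 0.25 m above the table, stands between the box and the stand.)
- cover (a joint): Angle in rad of the blue cover about the hinge on the box's far (+x) rim: 0 = shut and level, grows as its near edge rises, 1.57 = standing upright, stop at 2.1. The stiff hinge (about 0.16 N m of friction, no spring) stays where it is left. The panel is 134 (from the hinge) x 120 x 8 mm.
- cover_hinge (a point): Point on the hinge line, 4 mm above the hinge axis when shut (axis at 69 mm along the box's +x from its centre, 71 mm above its underside, parallel to the box's y). Turns with the cover: its axes are the cover's own (x from bar to hinge, y along the hinge, z out of the outer face).
- cover_bar (a point): Middle of the round steel pull bar (10 mm thick, 64 mm clear inside its two arms, parallel to the hinge) that stands 42 mm beyond the cover's near edge; 178 mm from the hinge along the cover's own -x and 4 mm along its z. The slot between bar and panel edge is 37 mm wide. Axes as the cover's. The round bar can turn between the fingers.
- cold_plate: Flat aluminium plate inside the box, fixed, 84 x 94 x 8 mm. Origin: centre of its upper face, 34 mm above the box's underside. Its z axis is square to the upper face and leans 20 degrees from vertical towards the box's -x (the face slopes down towards the robot's side); its y is the box's y.
- spot (a point): Centre of the marked spot on the plate's upper face: a red ring 24 mm across with white middle and red dot. 12 mm along +y from the plate's centre. Axes as the plate's.
- stand: Black stand with a grey top plate, fixed to the table, 66 x 72 mm, 75 mm high, with a 22 mm through hole in the middle of the top. Origin: centre of its underside; z up.
- probe: Orange contact thermometer, 154 mm long, 0.1 kg, loose, upright in the stand: its 30 mm square black collar (62 to 68 mm above the origin) rests on the stand's top, the 10 mm stem hangs in the hole. Origin: centre of the copper foot's underside, foot out; z from foot to head. Flat-sided handle (68 to 151 mm) 24 mm along its x, 20 mm along its y: grip it across y.
- probe_grip (a point): Middle of the handle, on the thermometer's axis, 112 mm from the foot's underside (foot out). Axes as the thermometer's.
- probe_tip (a joint): How far the sprung copper foot (12 mm across) is pushed into the stem, m: 0 = fully out, 0.014 = bottomed. The spring pushes back with 1.0 N at 0, rising by 0.25 N per mm to 4.5 N when bottomed.
- probe_end (a point): Centre of the copper foot's underside; it moves with the foot. Axes as the thermometer's.
- pepper_jar: White pepper jar with dark cap, 44 mm across, 96 mm tall; bystander. Origin: centre of its underside.
- tea_mug: White tea mug with handle, about 78 x 116 x 97 mm; bystander. Origin: under its middle.
- calculator: Dark desk calculator lying flat, 110 x 68 x 17 mm; bystander. Origin: centre of its underside.
- tape_roll: Roll of brown tape lying flat, 96 mm across, 48 mm high; bystander. Origin: centre of its underside.

How it is judged:
By the outcome, as a careful person would: the job done as asked, in the order asked, and still so for the second after the job is handed in, while the arm keeps its last pose, push and grip.
It also fails if it takes over 66 s, if anything falls off the work surface, if the arm or the gripper's body presses on something with over 40 N, if the wrist force passes 120 N, or if a joint passes its speed limit or range.

### The arm

A 6-joint arm with a two-finger parallel gripper is mounted at the origin on a cart in front of the work surface, level with it; the furniture and walls round the work are solid. World frame = base frame: x ahead of the robot, y to its left, z up, the work surface at z = 0. Lengths are in mm, angles in rad, forces in N, time in s.
With the tool pointing down it reaches from about 350 to 725 mm from the base axis. Payload 6 kg.
Tool frame: the origin (TCP) lies on the centre line of the jaws, within the pads' length; the fingertips stand 22 mm ahead of it and the grasp point (between the pads) lies 3 mm ahead of it; z points along the fingers, y is the line along which they close (so a half turn about z gives the same grasp; the last joint's range is limited). The gripper opens to 85 mm and grips with 20 to 120 N. Pads are 22 mm wide; open, the fingers measure 114 mm over their backs; the gripper's body (76 mm by 85 mm) begins 54 mm behind the grasp point. The pads swing forward as they close: fully open they stand 13 mm farther back than shut.
Start: joints at [-0.975, 0.04, 0.085, 0, -1.615, -0.334], TCP at [155.303, -579.532, 253.261] pointing down, gripper open.
Joint ranges: [-2.56, 2.56], [-1.29, 2.01], [-1.08, 1.49], [-3.29, 1.98], [-2.81, -0.18], [-2.99, 2.99]. Speed limits (rad/s): [2.57, 2.57, 3.01, 3.14, 3.14, 3.14].

### API

Orientations are given as a unit quaternion [w, x, y, z].
In Python, from workcell import ctrl gives the robot as it stands.
- The arm moves only by the tool jog_arm, called after ">>>" in YAML: its name, and indented under it one key for each argument. Schema: {"type":"object","properties":{"offsets":{"type":"array","items":{"type":"array","prefixItems":[{"type":"number"},{"type":"array","items":{"type":"number"},"minItems":3,"maxItems":3},{"type":"array","items":{"type":"number"},"minItems":3,"maxItems":3}],"minItems":3,"maxItems":3},"minItems":1,"maxItems":12},"only":{"type":"string"},"quiet":{"type":"boolean"},"lines":{"type":"string"}},"required":["offsets"],"additionalProperties":false}. offsets is a list of rows, 1 to 12 of them, each written [opening, [dx, dy, dz], [rx, ry, rz]]: the finger opening in mm, then dx, dy, dz in mm, then a rotation vector rx, ry, rz in rad; each row is the pose to reach, as a shift and turn from the pose commanded when the call began, along the tool's axes at that moment; what a row does not reach only later rows make up. A row lasts 1/10 s, in which the tool goes at most 50 mm and 0.15 rad, less where a joint would pass 70% of its speed; a pose out of reach is approached as far as the arm can. The fingers move at their own pace and stop on an object; the grip force is fixed at half the most. Time passes only in rows, so rows that do not move let the fingers close. The tool returns the time, the measured TCP pose, the force, the opening and the grip force at its end. only (a regular expression) keeps the lines of the reply that match it, lines (a string "A,B") keeps lines A to B, and quiet returns only ok. Input that does not fit is refused with a message, and nothing moves.
- ctrl.read_state(): the state, without advancing time (a new reading comes with each control period).
- ctrl.read_camera(name): name is "side" or "top"; returns a dict with "frame" (420x560x3 uint8, red, green, blue), "K" (3x3 intrinsics, pixels), "dist" ([k1, k2, p1, p2, k3] as OpenCV has them; the pictures are not rectified), "R" (3x3) and "t" (3): a world point X has camera coordinates R X + t. Camera axes: x right, y down, z forward; pixel columns grow to the right and rows downward; lengths in mm; the calibration is good to about 2 mm. A picture is of the moment at which its call begins. There is no depth.
- ctrl.hand_in(): hands the job in; it is judged then, once.
The state is a dict: "clock": time; "q": joint angles; "qd": joint speeds; "joint_torque": joint torques, N m; "position": TCP position; "eef_rot": TCP orientation; "force": force on the tool from outside, world axes, zero at the start; "torque": the same for the moment, N m; "opening": finger opening in mm; "grip_force": force on a finger pad.
Only numpy, scipy, OpenCV 4.12 (cv2) and the standard library are available. Lean on these libraries where they do the work, as an engineer would, in place of code of your own. Each camera call takes 0.05 s, during which the arm holds its last target. There are 200 camera calls.

## Working session

There is one attempt and no reset: what is moved stays moved. The work goes in short steps, Python scripts to look and compute and a tool call to move; the robot and the scene stay as the last step left them, time stands still between calls to the robot, and variables do not carry over. Pictures are saved under pics/ and viewed, at most 10 in all, crops included, and the job is handed in when it is done.

```bash
ls; mkdir -p pics
```

Run:
```python
from workcell import ctrl
import cv2,numpy as np
for n in("side","top"):
    c=ctrl.read_camera(n); cv2.imwrite(f"pics/{n}0.png",c["frame"][:,:,::-1]); np.savez(f"{n}0.npz",**c)
    print(n,c["K"].tolist(),np.round(c["dist"],4),np.round(-c["R"].T@c["t"]),np.round(c["R"],3).tolist())
s=ctrl.read_state();print(s)
```

```text
pics
workcell.py
side [[450.31884733210853, 0.0, 276.0091580216075], [0.0, 450.31884733210853, 212.35771006685727], [0.0, 0.0, 1.0]] [-0.0301  0.      0.      0.      0.    ] [1119.  220. 1301.] [[-0.414, 0.91, 0.005], [0.812, 0.372, -0.449], [-0.411, -0.182, -0.893]]
top [[430.4686376177137, 0.0, 273.20003189533026], [0.0, 430.4686376177137, 206.63431798009017], [0.0, 0.0, 1.0]] [-0.0246  0.      0.      0.      0.    ] [ 475.  -25. 1135.] [[-0.027, -1.0, -0.012], [-0.998, 0.027, -0.064], [0.064, 0.01, -0.998]]
{'clock': 0.1, 'q': array([-9.75293447e-01,  4.07278901e-02,  8.39299273e-02, -4.15886076e-04,
       -1.61546320e+00, -3.33656193e-01]), 'qd': array([-0.00076275, -0.00151298,  0.00159574,  0.0010524 ,  0.00011742,
       -0.00279943]), 'joint_torque': array([-6.63082668e-03, -3.69344079e+01,  3.48282623e+01,  6.95180699e+00,
       -4.56944210e-03,  8.18493476e-06]), 'position': array([ 155.30990292, -579.29460266,  252.40130152]), 'eef_rot': array([-1.42433988e-04, -1.30558656e-01,  9.91440295e-01,  7.47867604e-04]), 'force': array([0.47302444, 0.5640835 , 0.00393225]), 'torque': array([ 0.03425523,  0.04399531, -0.00814369]), 'grip_force': 0.0, 'opening': 85.46471977789349}
```

View pics/top0.png

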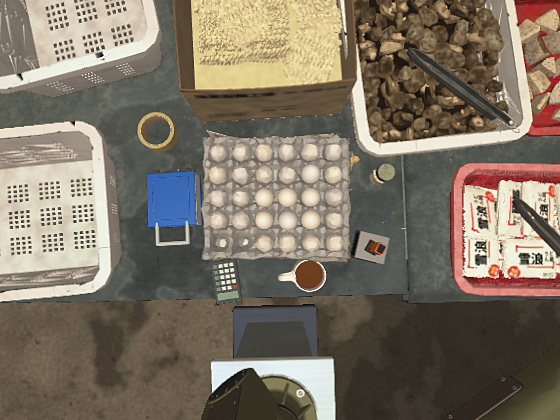

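View pics/side0.png

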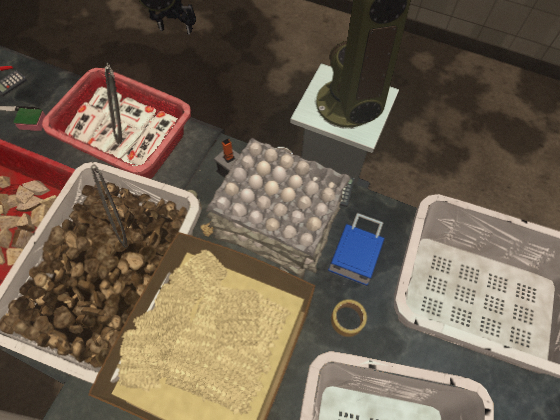

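The top view shows the blue cover at about (171,200) with its bar at (172,240). The egg tray is in the middle, the stand and orange probe are at (373,247), the calculator is at (228,281), the mug at (308,276) and the jar at (385,173). The side view shows the cover at (358,252) with its bar at (367,222), and the probe at (228,150).

Create h.py:
```python
import numpy as np,cv2
from scipy.spatial.transform import Rotation as Rot
def ray(c,uv):
    n=cv2.undistortPoints(np.array(uv,float).reshape(-1,1,2),c["K"],c["dist"]).reshape(-1,2)
    d=np.c_[n,np.ones(len(n))]@c["R"]; return -c["R"].T@c["t"],d
def onz(c,uv,z):
    o,d=ray(c,uv); return o+d*((z-o[2])/d[:,2])[:,None]
def tri(a,ua,b,ub):
    (o,d),(p,e)=ray(a,ua),ray(b,ub); out=[]
    for i in range(len(d)):
        A=np.c_[d[i],-e[i]]; s=np.linalg.lstsq(A,p-o,rcond=None)[0]
        x,y=o+s[0]*d[i],p+s[1]*e[i]; out.append(np.r_[(x+y)/2,np.linalg.norm(x-y)])
    return np.array(out)
def proj(c,X):
    return cv2.projectPoints(np.array(X,float).reshape(-1,1,3),cv2.Rodrigues(c["R"])[0],c["t"],c["K"],c["dist"])[0].reshape(-1,2)
def mask(c,lo,hi,roi=None):
    m=cv2.inRange(cv2.cvtColor(c["frame"],cv2.COLOR_RGB2HSV),lo,hi)
    if roi: r=np.zeros_like(m); x0,y0,x1,y1=roi; r[y0:y1,x0:x1]=255; m&=r
    return m
def big(m):
    return max(cv2.findContours(m,cv2.RETR_EXTERNAL,cv2.CHAIN_APPROX_NONE)[0],key=cv2.contourArea)
def tool():
    from workcell import ctrl
    s=ctrl.read_state(); q=s["eef_rot"]; return s["position"],Rot.from_quat(np.r_[q[1:],q[0]]),s
```

Run:
```python
from h import *
T=dict(np.load("top0.npz"));S=dict(np.load("side0.npz"))
for n,c,r in(("top",T,(130,150,210,235)),("side",S,(320,215,400,290))):
    m=mask(c,(100,120,90),(125,255,255),r); k=big(m); print(n,"blue",cv2.contourArea(k),cv2.approxPolyDP(k,3,True).reshape(-1,2).tolist(),cv2.minAreaRect(k))
    if n=="top": print(onz(c,cv2.boxPoints(cv2.minAreaRect(k)),79).round(1))
for n,c,r in(("top",T,(350,220,400,270)),("side",S,(205,125,250,180))):
    m=mask(c,(3,130,90),(18,255,255),r); k=big(m); print(n,"orange",cv2.contourArea(k),cv2.boundingRect(k),cv2.minAreaRect(k))
def crop(c,b,f):
    x0,y0,x1,y1=b; return cv2.resize(c["frame"][y0:y1,x0:x1,::-1],(400,int(400*(y1-y0)/(x1-x0))),interpolation=cv2.INTER_CUBIC)[:300]
a=[crop(T,(135,160,215,220+0),0),crop(S,(320,205,400,265),0),crop(T,(340,220,400,265),0),crop(S,(200,130,260,175),0)]
a[0]=crop(T,(130,190,210,250),0)
cv2.imwrite("pics/crop0.png",np.vstack([np.hstack(a[:2]),np.hstack(a[2:])]))
```

```text
top blue 2467.5 [[193, 171], [147, 174], [149, 227], [156, 221], [159, 227], [181, 226], [185, 220], [189, 225], [201, 224], [195, 224]] ((172.9241485595703, 199.21035766601562), (54.670204162597656, 53.1434326171875), 86.633544921875)
[[634.7 302.   79. ]
 [638.6 169.6  79. ]
 [503.3 163.7  79. ]
 [499.  295.   79. ]]
side blue 1693.5 [[346, 224], [331, 262], [370, 277], [383, 238], [355, 227], [352, 230]] ((357.83563232421875, 250.4383544921875), (42.60297775268555, 42.60297775268555), 20.556045532226562)
top orange 71.5 (369, 242, 17, 13) ((376.54791259765625, 247.20547485351562), (15.683513641357422, 11.00186824798584), 20.556045532226562)
side orange 97.5 (222, 140, 11, 20) ((227.54052734375, 149.74325561523438), (18.741485595703125, 8.713146209716797), 80.53767395019531)
```

View pics/crop0.png

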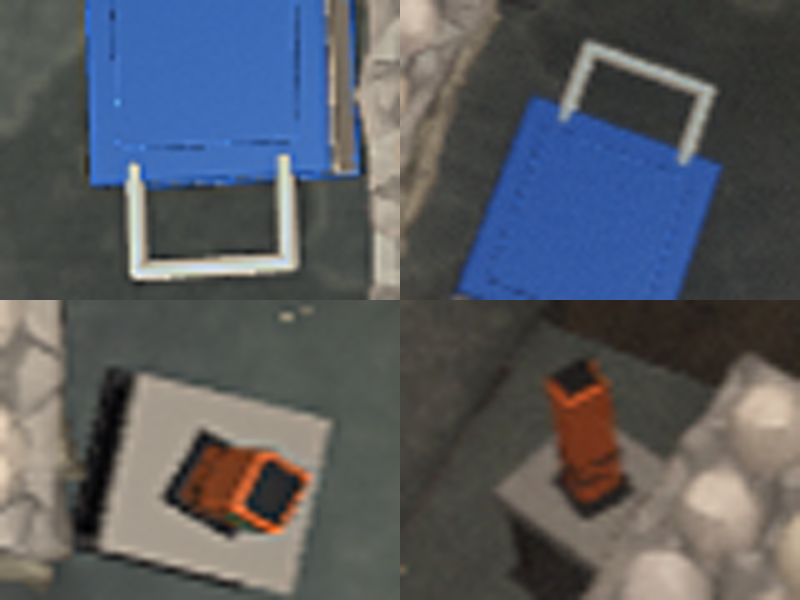

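The crops show the bar ends, the cover's near corners, the stand's grey top with all four corners visible, and the probe head at top crop (270,490) and side crop (577,378).

Run:
```python
from h import *
T=dict(np.load("top0.npz"));S=dict(np.load("side0.npz"))
f=lambda p,s,o:(np.array(p,float)+.5)/s-.5+np.array(o)
tb=f([(138,270),(290,263),(91,185),],5,(130,190)); sb=f([(312,92),(188,46),(320,165)],5,(320,205))
print("bar+,bar-,nearcorner+",tri(T,tb,S,sb).round(1).tolist())
print("bar z75 top",onz(T,tb,75).round(1).tolist(),"side",onz(S,sb,75).round(1).tolist())
# cover far corners by z=79: top (147,174)
print("far+ top/side z79",onz(T,[(147,173.5)],79).round(1),onz(S,[(370.5,277.5),(331,262)],79).round(1))
st=f([(140,72),(332,120),(290,292),(98,250)],400/60,(340,220)); P=onz(T,st,75); print(P.round(1).tolist(),P.mean(0).round(1))
e=P[[1,2]].mean(0)-P[[0,3]].mean(0);g=P[[0,1]].mean(0)-P[[2,3]].mean(0);print(np.linalg.norm(e),np.linalg.norm(g),np.degrees(np.arctan2(e[1],e[0])),np.degrees(np.arctan2(g[1],g[0])))
hd=tri(T,f([(270,190)],400/60,(340,220)),S,f([(177,78)],400/60,(200,130)));print("head",hd.round(1), onz(T,f([(270,190)],400/60,(340,220)),164).round(1),onz(S,f([(177,78)],400/60,(200,130)),164).round(1))
g=f([(252,152),(308,178),(282,232),(228,210)],400/60,(340,220));print(onz(T,g,164).round(1).tolist())
```

```text
bar+,bar-,nearcorner+ [[459.4, 274.0, 81.8, 4.6], [461.7, 197.1, 84.0, 1.2], [502.3, 295.0, 82.3, 1.1]]
bar z75 top [[460.2, 273.7, 75.0], [461.8, 198.4, 75.0], [502.7, 296.7, 75.0]] side [[454.5, 276.4, 75.0], [456.5, 197.4, 75.0], [498.3, 296.0, 75.0]]
far+ top/side z79 [[634.5 296.5  79. ]] [[633.7 300.9  79. ]
 [636.7 181.6  79. ]]
[[479.5, -227.5, 75.0], [460.0, -297.5, 75.0], [397.5, -279.4, 75.0], [414.8, -209.6, 75.0]] [ 438.  -253.5   75. ]
72.23848570144985 66.10372413926315 -104.74687926064625 -15.794303336272723
head [[ 438.3 -251.9  165.4    0.9]] [[ 438.4 -252.7  164. ]] [[ 437.4 -252.   164. ]]
[[451.3, -247.2, 164.0], [442.0, -265.7, 164.0], [424.2, -256.2, 164.0], [432.1, -238.3, 164.0]]
```

Add to h.py:
```python
def frame(yawy,tilt=0):
    """tool rotation: y axis at heading yawy deg, z down, then tilted about tool x by tilt deg"""
    a=np.radians(yawy); y=np.array([np.cos(a),np.sin(a),0]); z=np.array([0,0,-1.]); 
    return Rot.from_matrix(np.c_[np.cross(y,z),y,z])*Rot.from_rotvec([np.radians(tilt),0,0])
def rel(P,R,p0=None,R0=None):
    if p0 is None: p0,R0,_=tool()
    d=R0.inv().apply(np.array(P,float)-p0); w=(R0.inv()*R).as_rotvec()
    return "%.1f %.1f %.1f  %.3f %.3f %.3f"%(*d,*w)
```

Run:
```python
from h import *
T=dict(np.load("top0.npz"));S=dict(np.load("side0.npz"))
print("cardboard corner",tri(T,[(181,92)],S,[(313,290)]).round(0))
p,R,s=tool(); R0=R
for P,r in(((155,-579,350),R),((380,-300,350),R),((410,0,350),frame(140)),((459,236,350),frame(181.6))):
    print(P,rel(P,r,p,R0))
```

```text
cardboard corner [[785. 174. 237.   1.]]
(155, -579, 350) 0.2 0.5 -97.6  0.000 0.000 0.000
(380, -300, 350) -289.3 211.8 -97.3  0.000 0.000 0.000
(410, 0, 350) -396.0 493.8 -96.9  0.001 0.000 -0.611
(459, 236, 350) -504.4 709.0 -96.6  0.001 0.001 -1.337
```

>>> jog_arm:
  offsets:
    - [36,[0,0,-50],[0,0,0]]
    - [36,[0,0,-97],[0,0,0]]
    - [36,[-40,30,-97],[0,0,0]]
    - [36,[-80,60,-97],[0,0,0]]
    - [36,[-120,90,-97],[0,0,0]]
    - [36,[-160,120,-97],[0,0,0]]
    - [36,[-200,148,-97],[0,0,0]]
    - [36,[-240,178,-97],[0,0,0]]
    - [36,[-289,212,-97],[0,0,0]]
    - [36,[-289,212,-97],[0,0,0]]

```text
clock: 1.1
position: [381.9, -296.5, 349.5]
eef_rot: [-0.0, -0.133, 0.991, 0.001]
force: [-0.5, -0.8, 0.4]
opening: 36.5
grip_force: 0.0
```

>>> jog_arm:
  offsets:
    - [36,[-17,45,0],[0,0,-0.1]]
    - [36,[-34,90,0],[0,0,-0.2]]
    - [36,[-52,135,0],[0,0,-0.3]]
    - [36,[-70,180,0],[0,0,-0.4]]
    - [36,[-88,225,0],[0,0,-0.52]]
    - [36,[-106,270,0],[0,0,-0.65]]
    - [36,[-126,315,0],[0,0,-0.78]]
    - [36,[-146,360,0],[0,0,-0.91]]
    - [36,[-168,405,0],[0,0,-1.05]]
    - [36,[-190,450,0],[0,0,-1.2]]
    - [36,[-215,497,0],[0,0,-1.337]]
    - [36,[-215,497,0],[0,0,-1.337]]

```text
clock: 2.3
position: [458.7, 239.9, 346.8]
eef_rot: [0.003, 0.719, -0.695, -0.001]
force: [-0.1, -0.4, -1.7]
opening: 35.8
grip_force: 0.0
```

Run:
```python
from h import *
p,R,s=tool(); print(p,s["opening"],s["q"].round(2),s["force"])
for z in(350,120,78): print(rel((459,236,z),frame(181.6)))
```

```text
[458.74551097 239.85868709 346.78779678] 35.804881648369744 [ 0.87 -0.14  0.08 -0.   -1.8  -0.84] [-0.06360773 -0.38460313 -1.68341149]
3.9 -0.1 -3.2  0.005 -0.003 0.007
3.2 -1.2 226.8  0.005 -0.003 0.007
3.1 -1.5 268.8  0.005 -0.003 0.007
```

>>> jog_arm:
  offsets:
    - [36,[3,-1,50],[0.005,-0.003,0.007]]
    - [36,[3,-1,100],[0.005,-0.003,0.007]]
    - [36,[3,-1,150],[0.005,-0.003,0.007]]
    - [36,[3,-1,200],[0.005,-0.003,0.007]]
    - [36,[3,-1,225],[0.005,-0.003,0.007]]
    - [36,[3,-1,225],[0.005,-0.003,0.007]]

```text
clock: 2.9
position: [457.9, 230.6, 120.7]
eef_rot: [0.001, 0.714, -0.7, 0.0]
force: [0.4, 0.0, -0.8]
opening: 36.1
grip_force: 0.0
```

Run:
```python
from h import *
from workcell import ctrl
a=[]
for n,(x0,y0,x1,y1) in(("top",(130,190,210,250)),("side",(320,185,400,245))):
    c=ctrl.read_camera(n); a.append(cv2.resize(c["frame"][y0:y1,x0:x1,::-1],(400,300),interpolation=cv2.INTER_CUBIC))
cv2.imwrite("pics/bar1.png",np.hstack(a)); print(rel((459,236,78),frame(181.6)),tool()[0])
```

```text
-3.5 1.6 48.6  -0.006 0.003 -0.008 [460.32972428 232.37629264 126.56450573]
```

View pics/bar1.png

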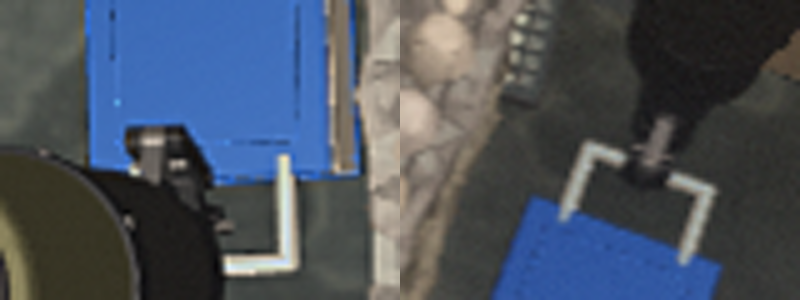

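The tool is over the middle of the bar, with the bar between the fingers. Next I descend and close.

>>> jog_arm:
  offsets:
    - [36,[-3,1,24],[-0.006,0.003,-0.008]]
    - [36,[-3,1,48],[-0.006,0.003,-0.008]]
    - [36,[-3,1,48],[-0.006,0.003,-0.008]]
    - [36,[-3,1,48],[-0.006,0.003,-0.008]]
    - [36,[-3,1,48],[-0.006,0.003,-0.008]]

```text
clock: 3.5
position: [460.1, 236.7, 80.1]
eef_rot: [-0.002, 0.717, -0.697, -0.0]
force: [1.0, 1.3, 0.4]
opening: 36.0
grip_force: 0.0
```

>>> jog_arm:
  offsets:
    - [0,[0,0,0],[0,0,0]]
    - [0,[0,0,0],[0,0,0]]
    - [0,[0,0,0],[0,0,0]]
    - [0,[0,0,0],[0,0,0]]
    - [0,[0,0,0],[0,0,0]]
    - [0,[0,0,0],[0,0,0]]

```text
clock: 4.1
position: [460.1, 236.4, 78.5]
eef_rot: [-0.001, 0.717, -0.697, 0.0]
force: [5.9, 0.6, 0.5]
opening: 8.1
grip_force: 58.3
```

Run:
```python
from h import *
p,R,s=tool(); print(p,s["opening"],s["force"],s["grip_force"])
B=p+R.apply([0,0,3]); print("bar",B)
u=np.array([np.cos(np.radians(1.6)),np.sin(np.radians(1.6)),0]);z=np.array([0,0,1.])
bz=75; H=B*[1,1,0]+u*178+z*71; print("H",H)
# relative arc with bar at 75 nominal: bar rel hinge = (-178,4) rotated
for th in np.radians([5,10,15,20,30,40,50,60,70,80,90]):
    r=-178*np.cos(th)+4*np.sin(th); h=4*np.cos(th)+178*np.sin(th)
    D=(r+178)*u+(h-4)*z
    print(round(np.degrees(th)),R.inv().apply(D).round(1))
```

```text
[460.14138133 236.36527145  78.5484295 ] 8.085398721422079 [5.93096241 0.55864015 0.49530946] 58.338661193847656
bar [460.14789635 236.36959686  75.54843969]
H [638.07849683 241.33964856  71.        ]
5 [ -0.   -1.1 -15.5]
10 [ -0.   -3.5 -30.8]
15 [ -0.1  -7.2 -45.9]
20 [ -0.1 -12.2 -60.6]
30 [ -0.1 -26.  -88.4]
40 [-1.000e-01 -4.450e+01 -1.134e+02]
50 [-1.000e-01 -6.690e+01 -1.348e+02]
60 [-1.000e-01 -9.280e+01 -1.519e+02]
70 [-1.000e-01 -1.212e+02 -1.644e+02]
80 [-1.000e-01 -1.514e+02 -1.717e+02]
90 [  -0.  -182.4 -173.6]
```

>>> jog_arm:
  offsets:
    - [0,[0,-1.1,-15.5],[0,0,0]]
    - [0,[0,-3.5,-30.8],[0,0,0]]
    - [0,[0,-7.2,-45.9],[0,0,0]]
    - [0,[0,-12.2,-60.6],[0,0,0]]
    - [0,[0,-18.4,-74.9],[0,0,0]]
    - [0,[0,-26,-88.4],[0,0,0]]
    - [0,[0,-34.5,-101.4],[0,0,0]]
    - [0,[0,-44.5,-113.4],[0,0,0]]
    - [0,[0,-55,-124.7],[0,0,0]]
    - [0,[0,-55,-124.7],[0,0,0]]
    - [0,[0,-55,-124.7],[0,0,0]]

```text
clock: 5.2
position: [515.8, 238.1, 197.3]
eef_rot: [0.0, 0.717, -0.697, -0.001]
force: [21.4, 2.1, -22.7]
opening: 7.8
grip_force: 58.9
```

Run:
```python
from h import *
p,R,s=tool(); print(p-[460.14,236.37,78.55],"expect 55,1.5,124.7",s["opening"],s["force"],s["torque"],s["grip_force"])
```

```text
[ 55.61962457   1.72957059 118.76326418] expect 55,1.5,124.7 7.818309191188382 [ 21.40405659   2.05295231 -22.662521  ] [ 1.04201759 -7.06930291  0.07591184] 58.92756164073944
```

>>> jog_arm:
  offsets:
    - [0,[0,-3.5,3.5],[0,0,0]]
    - [0,[0,-15,-6],[0,0,0]]
    - [0,[0,-27,-15],[0,0,0]]
    - [0,[0,-40,-23],[0,0,0]]
    - [0,[0,-53.5,-30],[0,0,0]]
    - [0,[0,-68,-35],[0,0,0]]
    - [0,[0,-82,-39.5],[0,0,0]]
    - [0,[0,-82,-39.5],[0,0,0]]
    - [0,[0,-82,-39.5],[0,0,0]]

```text
clock: 6.1
position: [596.0, 240.5, 242.3]
eef_rot: [-0.0, 0.717, -0.697, -0.001]
force: [-1.7, 2.8, 4.5]
opening: 8.2
grip_force: 59.3
```

Run:
```python
from h import *
from workcell import ctrl
p,R,s=tool(); print(p-[460.14,236.37,78.55],"expect 135.8,3.8,168.9",s["opening"],s["force"],s["torque"],s["grip_force"])
c=ctrl.read_camera("side");cv2.imwrite("pics/side1.png",c["frame"][:,:,::-1])
```

```text
[135.8958741    4.16326176 163.72363435] expect 135.8,3.8,168.9 8.231791949957818 [-1.687824    2.76164983  4.5227615 ] [ 1.0263894   0.75340102 -0.01858137] 59.27267789840698
```

View pics/side1.png

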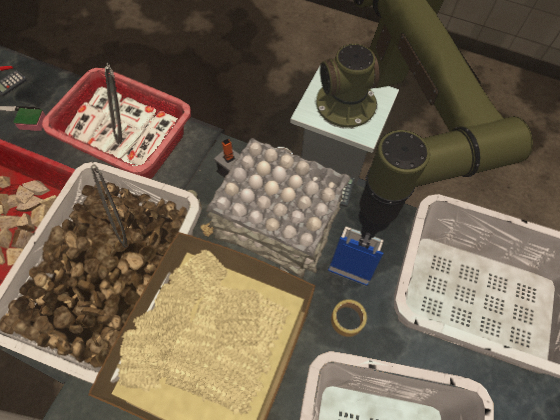

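The cover stands at about 77°, with low forces. I raise it the rest of the way to 90°.

>>> jog_arm:
  offsets:
    - [0,[0,-15,-3],[0,0,0]]
    - [0,[0,-30,-5],[0,0,0]]
    - [0,[0,-46,-5],[0,0,0]]
    - [0,[0,-46,-5],[0,0,0]]
    - [0,[0,-46,-5],[0,0,0]]

```text
clock: 6.65
position: [642.5, 241.9, 247.6]
eef_rot: [-0.001, 0.717, -0.697, 0.0]
force: [1.1, 3.1, 4.7]
opening: 8.0
grip_force: 60.4
```

Run:
```python
from h import *
p,R,s=tool(); print(p,s["force"],s["torque"])
```

```text
[642.51479366 241.90759229 247.58336183] [1.08634314 3.06258704 4.65019873] [ 1.19659279 -0.14789411  0.10523778]
```

>>> jog_arm:
  offsets:
    - [40,[0,0,0],[0,0,0]]
    - [40,[0,0,0],[0,0,0]]
    - [40,[0,0,0],[0,0,0]]
    - [40,[0,0,-30],[0,0,0]]
    - [40,[0,0,-70],[0,0,0]]
    - [40,[0,0,-110],[0,0,0]]
    - [40,[0,0,-110],[0,0,0]]

```text
clock: 7.35
position: [642.8, 240.3, 363.8]
eef_rot: [-0.004, 0.717, -0.697, 0.002]
force: [0.5, 0.5, 1.1]
opening: 40.0
grip_force: 0.0
```

>>> jog_arm:
  offsets:
    - [40,[0,50,0],[0,0,0]]
    - [40,[0,100,0],[0,0,0]]
    - [40,[0,150,0],[0,0,0]]
    - [40,[0,200,0],[0,0,0]]
    - [40,[0,200,0],[0,0,0]]

```text
clock: 7.85
position: [438.3, 234.2, 358.7]
eef_rot: [-0.002, 0.718, -0.696, -0.001]
force: [-0.3, -0.3, 0.8]
opening: 40.0
grip_force: 0.0
```

Run:
```python
from h import *
from workcell import ctrl
a=[]
for n,(x0,y0,x1,y1) in(("top",(130,150,230,225)),("side",(310,195,410,270))):
    c=ctrl.read_camera(n); np.savez(f"{n}2.npz",**c); a.append(cv2.resize(c["frame"][y0:y1,x0:x1,::-1],(400,300),interpolation=cv2.INTER_CUBIC))
b=[]
for n,(x0,y0,x1,y1) in(("top",(355,230,395,260)),("side",(210,130,250,160))):
    f=np.mean([ctrl.read_camera(n)["frame"].astype(float) for _ in range(6)],0).astype(np.uint8)
    b.append(cv2.resize(f[y0:y1,x0:x1,::-1],(400,300),interpolation=cv2.INTER_CUBIC))
cv2.imwrite("pics/cov2.png",np.vstack([np.hstack(a),np.hstack(b)])); print(tool()[0])
```

```text
[442.38811583 235.42110126 356.38688385]
```

View pics/cov2.png

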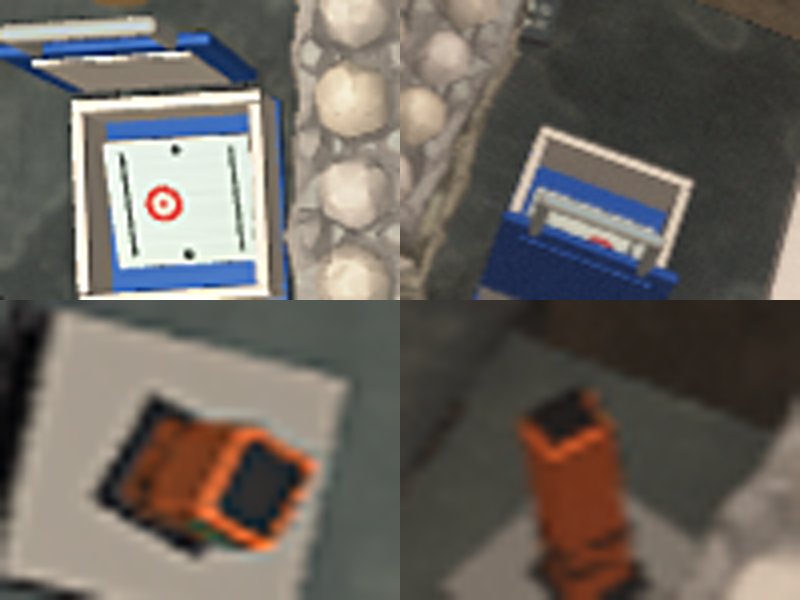

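The cover now stands upright, and the red-ringed spot is visible at top crop (164,203). The probe is turned in its stand: the head's outer corners are at crop (315,465), (262,548), (200,515) and (243,430), so its long side runs along roughly −31°.

Run:
```python
from h import *
T=dict(np.load("top2.npz"));S=dict(np.load("side2.npz"));T0=dict(np.load("top0.npz"))
m=mask(T,(0,110,90),(8,255,255),(155,185,190,215))|mask(T,(170,110,90),(180,255,255),(155,185,190,215))
k=big(m); (cx,cy),r=cv2.minEnclosingCircle(k); M=cv2.moments(m,True); u=(M["m10"]/M["m00"],M["m01"]/M["m00"]); print("ring",cx,cy,r,u,"->",onz(T,[u],34).round(1))
f=lambda p,s,o:(np.array(p,float)+.5)/s-.5+np.array(o)
# box rim outer/inner corners z70 (top crop scale 4)
print("rim far inner L/R",onz(T,f([(85,107),(247,100),(88,290)],4,(130,150)),70).round(1).tolist())
print("plate corners top: ",onz(T,f([(106,146),(246,138)],4,(130,150)),34+42*.342).round(1).tolist(),onz(T,f([(121,268),(252,258)],4,(130,150)),34-42*.342).round(1).tolist())
print("bar top z249",onz(T,f([(0,35),(155,23)],4,(130,150)),249).round(1).tolist(), "side",onz(S,f([(540-400,197),(660-400,243)],4,(310,195)),249).round(1).tolist())
hc=onz(T,f([(315,165),(262,248),(200,215),(243,130)],10,(355,230)),165); cc=onz(T,f([(152,95),(95,195),(195,257)],10,(355,230)),81)
hd=lambda v:np.degrees(np.arctan2(v[1],v[0]))
print(hc.round(1).tolist(),hc.mean(0).round(1),[round(hd(hc[(i+1)%4]-hc[i]),1) for i in range(4)],[np.linalg.norm(hc[(i+1)%4]-hc[i]).round(1) for i in range(4)])
print(hd(cc[1]-cc[0]),hd(cc[2]-cc[1]), "collar ctr",((cc[0]+cc[2])/2).round(1))
for z in(150,200,225,250): print(z,onz(T0,[(347,160),(350,190),(352,210),(351,240),(349,258)],z)[:,:2].round(0).tolist())
cv2.imwrite("pics/egg.png",np.vstack([cv2.resize(T0["frame"][140:265,320:400,::-1],None,fx=4.0,fy=4.0,interpolation=cv2.INTER_CUBIC)]))
```

```text
ring 170.57894897460938 200.7894744873047 4.583882808685303 (170.71428571428572, 200.66666666666666) -> [[569.  249.2  34. ]]
rim far inner L/R [[628.3, 289.5, 70.0], [629.8, 187.7, 70.0], [513.7, 288.5, 70.0]]
plate corners top:  [[606.0, 282.6, 48.4], [608.6, 192.9, 48.4]] [[529.3, 281.6, 19.6], [533.5, 195.9, 19.6]]
bar top z249 [[641.8, 281.1, 249.0], [645.7, 199.6, 249.0]] side [[644.1, 200.7, 249.0], [642.0, 280.1, 249.0]]
[[442.6, -266.1, 165.0], [424.4, -253.4, 165.0], [432.1, -239.9, 165.0], [450.8, -250.3, 165.0]] [ 437.5 -252.4  165. ] [np.float64(145.2), np.float64(60.3), np.float64(-29.1), np.float64(-117.6)] [np.float64(22.1), np.float64(15.6), np.float64(21.4), np.float64(17.8)]
148.1562422072354 -123.44860852809497 collar ctr [ 438.  -252.4   81. ]
150 [[642.0, -188.0], [572.0, -193.0], [526.0, -195.0], [458.0, -191.0], [417.0, -185.0]]
200 [[634.0, -180.0], [567.0, -184.0], [524.0, -187.0], [459.0, -182.0], [420.0, -176.0]]
225 [[629.0, -176.0], [565.0, -180.0], [522.0, -182.0], [459.0, -178.0], [422.0, -172.0]]
250 [[625.0, -172.0], [563.0, -176.0], [521.0, -178.0], [460.0, -174.0], [423.0, -168.0]]
```

View pics/egg.png

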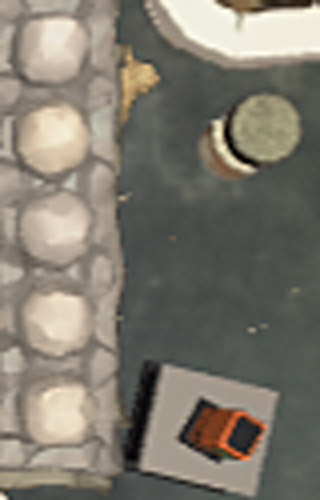

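Run:
```python
from h import *
for P in((438,0,370),(438,-252.7,370)): print(rel(P,frame(239)))
```

```text
235.2 11.2 -13.5  0.001 0.000 -1.001
487.8 18.4 -13.5  0.001 0.000 -1.001
```

>>> jog_arm:
  offsets:
    - [85,[45,2,-13],[0,0,-0.1]]
    - [85,[90,4,-13],[0,0,-0.2]]
    - [85,[135,6,-13],[0,0,-0.3]]
    - [85,[180,8,-13],[0,0,-0.4]]
    - [85,[225,10,-13],[0,0,-0.5]]
    - [85,[270,11,-13],[0,0,-0.6]]
    - [85,[315,12,-13],[0,0,-0.7]]
    - [85,[360,14,-13],[0,0,-0.8]]
    - [85,[405,16,-13],[0,0,-0.9]]
    - [85,[450,17,-13],[0,0,-1]]
    - [85,[488,18,-13],[0,0,-1]]
    - [85,[488,18,-13],[0,0,-1]]

```text
clock: 9.75
position: [437.7, -256.4, 368.5]
eef_rot: [0.001, 0.963, -0.27, -0.002]
force: [0.3, 0.5, 0.1]
opening: 85.6
grip_force: 0.0
```

>>> jog_arm:
  offsets:
    - [85,[0,0,0],[0,0,0]]
    - [85,[0,0,0],[0,0,0]]
    - [85,[0,0,0],[0,0,0]]
    - [85,[0,0,0],[0,0,0]]

```text
clock: 10.15
position: [438.6, -252.0, 369.9]
eef_rot: [0.0, 0.964, -0.267, -0.0]
force: [0.4, 0.7, 0.0]
opening: 85.2
grip_force: 0.0
```

Run:
```python
from h import *
for P in((438,-252.7,220),(438,-252.7,128)): print(rel(P,frame(239)))
print(tool()[2]["q"].round(2))
```

```text
-0.1 0.8 149.9  0.000 0.000 0.001
-0.1 0.8 241.9  0.000 0.000 0.001
[-0.12 -0.16  0.1   0.   -1.84  1.15]
```

>>> jog_arm:
  offsets:
    - [56,[0,1,0],[0,0,0]]
    - [56,[0,1,40],[0,0,0]]
    - [56,[0,1,80],[0,0,0]]
    - [56,[0,1,120],[0,0,0]]
    - [56,[0,1,150],[0,0,0]]
    - [56,[0,1,180],[0,0,0]]
    - [56,[0,1,205],[0,0,0]]
    - [56,[0,1,225],[0,0,0]]
    - [56,[0,1,242],[0,0,0]]
    - [56,[0,1,242],[0,0,0]]
    - [56,[0,1,242],[0,0,0]]

```text
clock: 11.25
position: [437.7, -253.7, 128.2]
eef_rot: [0.0, 0.964, -0.267, -0.0]
force: [-0.2, 0.3, 0.7]
opening: 55.9
grip_force: 0.0
```

Run:
```python
from h import *
p,R,s=tool(); print(p,s["opening"],s["force"],rel((438,-252.7,128),frame(239)))
```

```text
[ 437.71959674 -253.74875836  128.1669739 ] 55.91785776010225 [-0.1744167   0.31634045  0.66395271] -0.3 -1.0 0.2  0.001 0.001 -0.000
```

Well placed; now I close on the handle.

>>> jog_arm:
  offsets:
    - [0,[0,-1,0],[0,0,0]]
    - [0,[0,-1,0],[0,0,0]]
    - [0,[0,-1,0],[0,0,0]]
    - [0,[0,-1,0],[0,0,0]]
    - [0,[0,-1,0],[0,0,0]]
    - [0,[0,-1,0],[0,0,0]]
    - [0,[0,-1,0],[0,0,0]]
    - [0,[0,-1,0],[0,0,0]]

```text
clock: 12.05
position: [438.6, -253.0, 128.6]
eef_rot: [0.0, 0.964, -0.267, 0.0]
force: [-0.3, 2.8, 4.6]
opening: 19.2
grip_force: 59.2
```

Run:
```python
from h import *
p,R,s=tool(); print(p,s["opening"],s["force"],s["torque"],s["grip_force"])
```

```text
[ 438.60729945 -253.00766421  128.57987508] 19.237184368599806 [-0.29521586  2.75644377  4.6350944 ] [ 0.63991283  0.01453416 -0.01268398] 59.231048226356506
```

>>> jog_arm:
  offsets:
    - [0,[0,-1,-10],[0,0,0]]
    - [0,[0,-1,-30],[0,0,0]]
    - [0,[0,-1,-60],[0,0,0]]
    - [0,[0,-1,-100],[0,0,0]]
    - [0,[0,-1,-145],[0,0,0]]
    - [0,[0,-1,-190],[0,0,0]]
    - [0,[0,-1,-235],[0,0,0]]
    - [0,[0,-1,-275],[0,0,0]]
    - [0,[0,-1,-290],[0,0,0]]
    - [0,[0,-1,-290],[0,0,0]]
    - [0,[0,-1,-290],[0,0,0]]

```text
clock: 13.15
position: [439.0, -251.8, 416.4]
eef_rot: [-0.0, 0.964, -0.267, -0.001]
force: [-0.2, 0.9, -1.6]
opening: 19.7
grip_force: 58.7
```

Run:
```python
from h import *
from workcell import ctrl
p,R,s=tool(); print(p,s["opening"],s["force"],s["torque"],s["q"].round(2))
F=frame(271.6)*Rot.from_rotvec([0,-np.radians(20),0]); print("tool z",F.apply([0,0,1]).round(3))
u=np.array([np.cos(.0279),np.sin(.0279),0]); n=-np.sin(np.radians(20))*u+np.array([0,0,np.cos(np.radians(20))]); print(n)
print(rel((440,0,420),frame(255)),rel((440,240,420),frame(271.6)),"|",rel((440,240,420),F))
a=[]
for nme,(x0,y0,x1,y1) in(("top",(330,180,450,270)),("side",(160,70,280,160))):
    c=ctrl.read_camera(nme); a.append(cv2.resize(c["frame"][y0:y1,x0:x1,::-1],(400,300),interpolation=cv2.INTER_CUBIC))
cv2.imwrite("pics/lift.png",np.hstack(a))
```

```text
[ 439.0217804  -251.79576522  416.39280939] 19.67050549297533 [-0.19697085  0.85967813 -1.6374414 ] [ 0.05723392 -0.05483744 -0.01207414] [-0.12 -0.13  0.23 -0.   -1.93  1.15]
tool z [-0.342 -0.01  -0.94 ]
[-0.34188704 -0.00954112  0.93969262]
-129.0 -216.3 -3.4  0.000 0.003 -0.280 -252.7 -421.9 -3.1  -0.000 0.003 -0.569 | -252.7 -421.9 -3.1  -0.100 -0.337 -0.563
```

View pics/lift.png

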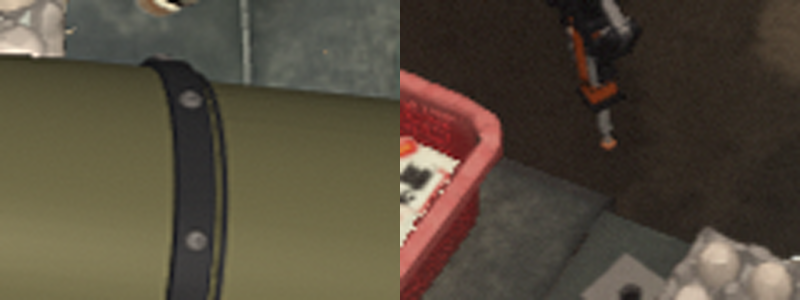

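The probe is out of the stand and held straight, with the copper foot at side crop (607,143). Next I carry it over the eggs.

>>> jog_arm:
  offsets:
    - [0,[-20,-34,-4],[0,0,-0.04]]
    - [0,[-44,-74,-4],[0,0,-0.1]]
    - [0,[-68,-114,-4],[0,0,-0.15]]
    - [0,[-92,-154,-4],[0,0,-0.2]]
    - [0,[-116,-194,-4],[0,0,-0.25]]
    - [0,[-140,-234,-4],[0,0,-0.3]]
    - [0,[-164,-274,-4],[0,0,-0.36]]
    - [0,[-188,-314,-4],[0,0,-0.42]]
    - [0,[-210,-352,-4],[0,0,-0.48]]
    - [0,[-232,-388,-4],[0,0,-0.52]]
    - [0,[-253,-422,-4],[0,0,-0.569]]
    - [0,[-253,-422,-4],[0,0,-0.569]]

```text
clock: 14.45
position: [439.0, 244.0, 417.7]
eef_rot: [0.002, 1.0, 0.016, -0.003]
force: [0.2, -0.7, -1.8]
opening: 19.4
grip_force: 59.1
```

>>> jog_arm:
  offsets:
    - [0,[0,0,0],[0,0,0]]
    - [0,[0,0,0],[0,0,0]]
    - [0,[0,0,0],[0,0,0]]

```text
clock: 14.75
position: [439.8, 239.0, 421.8]
eef_rot: [-0.0, 1.0, 0.013, -0.0]
force: [1.3, 0.2, -1.3]
opening: 19.6
grip_force: 59.1
```

Run:
```python
from h import *
p,R,s=tool(); print(p,s["force"],s["q"].round(2))
F=frame(271.6)*Rot.from_rotvec([0,np.radians(20),0]); n=-F.apply([0,0,1]); print(n.round(3))
S=np.array([569,250,34.])
print("standoff 120:",rel(S+n*(115.6+120),F),"  30:",rel(S+n*(145.6),F))
```

```text
[439.8392354  238.95612279 421.8242936 ] [ 1.33641201  0.23614222 -1.30108241] [ 0.9  -0.14  0.23 -0.   -1.94  0.7 ]
[-0.342 -0.01   0.94 ]
standoff 120: 48.9 -7.5 166.4  0.000 0.350 -0.002   30: 79.7 -7.5 251.0  0.000 0.350 -0.002
```

>>> jog_arm:
  offsets:
    - [0,[5,-1,30],[0,0.1,0]]
    - [0,[15,-3,65],[0,0.2,0]]
    - [0,[25,-5,100],[0,0.3,0]]
    - [0,[40,-7,140],[0,0.35,0]]
    - [0,[49,-7.5,166],[0,0.35,0]]
    - [0,[49,-7.5,166],[0,0.35,0]]
    - [0,[49,-7.5,166],[0,0.35,0]]
    - [0,[49,-7.5,166],[0,0.35,0]]

```text
clock: 15.55
position: [489.0, 248.9, 258.7]
eef_rot: [-0.004, 0.984, 0.013, 0.175]
force: [-0.8, -0.2, -0.6]
opening: 19.1
grip_force: 58.9
```

Run:
```python
from h import *
from workcell import ctrl
p,R,s=tool(); print(p,s["force"],s["q"].round(2))
F=frame(271.6)*Rot.from_rotvec([0,np.radians(20),0]); n=-F.apply([0,0,1])
S=np.array([569,250,34.]); print(rel(S+n*(125.6),F))
b=[]
for nme,(x0,y0,x1,y1) in(("top",(110,130,230,220)),("side",(300,150,420,240))):
    c=ctrl.read_camera(nme); b.append(cv2.resize(c["frame"][y0:y1,x0:x1,::-1],(400,300),interpolation=cv2.INTER_CUBIC))
    print(proj(c,[p+R.apply([0,0,115.6]),S]).round(1).tolist(), [x0,y0])
cv2.imwrite("pics/pre.png",np.hstack(b))
```

```text
[488.98266204 248.91070565 258.66141126] [-0.78870267 -0.17348428 -0.58507777] [ 1.01 -0.37 -0.41  0.3  -1.34  0.55]
-2.0 1.4 112.9  -0.002 -0.003 -0.002
[[157.9, 214.2], [170.4, 200.7]] [110, 130]
[[370.6, 229.8], [358.7, 256.8]] [300, 150]
```

View pics/pre.png

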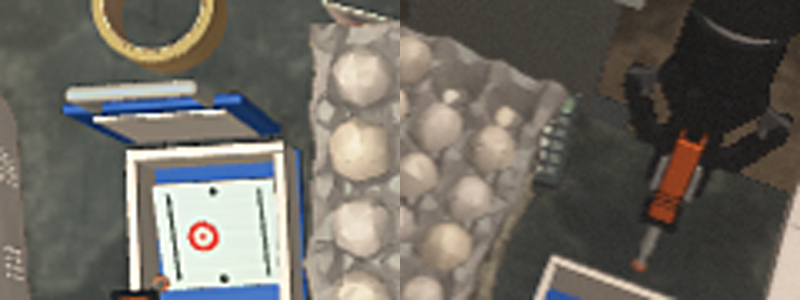

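The foot is where predicted: top (158,215) against (157.9,214.2), and side (371,230) against (370.6,229.8). I advance along the plate normal.

>>> jog_arm:
  offsets:
    - [0,[-1,1,25],[0,-0.003,0]]
    - [0,[-2,1,50],[0,-0.003,0]]
    - [0,[-2,1,75],[0,-0.003,0]]
    - [0,[-2,1,95],[0,-0.003,0]]
    - [0,[-2,1,103],[0,-0.003,0]]
    - [0,[-2,1,103],[0,-0.003,0]]
    - [0,[-2,1,103],[0,-0.003,0]]
    - [0,[-2,1,103],[0,-0.003,0]]
    - [0,[-2,1,103],[0,-0.003,0]]

```text
clock: 16.55
position: [521.9, 249.2, 159.4]
eef_rot: [-0.003, 0.985, 0.013, 0.173]
force: [0.1, -0.9, -0.7]
opening: 19.4
grip_force: 58.9
```

Run:
```python
from h import *
from workcell import ctrl
F=frame(271.6)*Rot.from_rotvec([0,np.radians(20),0]); n=-F.apply([0,0,1])
S=np.array([569,250,34.])
for i in range(3):
    c=ctrl.read_camera("top"); p,R,s=tool(); print(p,s["force"].round(2),(s["force"]@n).round(2),rel(S+n*(115.6),F))
x0,y0,x1,y1=140,170,200,215
cv2.imwrite("pics/near.png",cv2.resize(c["frame"][y0:y1,x0:x1,::-1],(480,360),interpolation=cv2.INTER_CUBIC))
print(proj(c,[p+R.apply([0,0,115.6])]),s["torque"].round(3))
```

```text
[521.81763982 249.07569805 159.0776852 ] [-0.   -0.63 -1.72] -1.61 1.6 0.4 18.1  -0.001 0.002 -0.001
[521.76061311 248.99859199 158.81045504] [-0.32 -0.07 -1.16] -0.98 1.8 0.3 17.8  -0.001 0.002 -0.001
[521.73865114 248.94238594 158.59358523] [-0.81  0.75 -0.6 ] -0.3 1.9 0.3 17.6  -0.001 0.003 -0.001
[[168.83927645 203.33277167]] [ 0.005  1.064 -0.046]
```

View pics/near.png

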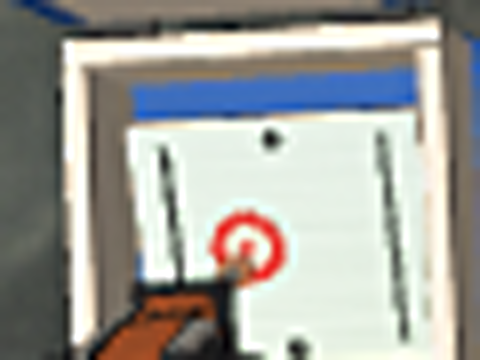

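Create f.py:
```python
from h import *
from workcell import ctrl
F=frame(271.6)*Rot.from_rotvec([0,np.radians(20),0]); n=-F.apply([0,0,1]); S=np.array([569,250,34.])
fs=[];ps=[]
for i in range(16):
    ctrl.read_camera("side"); p,R,s=tool(); fs.append(s["force"]);ps.append(p)
fs=np.array(fs);print("mean f",fs.mean(0).round(2),"std",fs.std(0).round(2),"along n",(fs@n).mean().round(2),"pos",np.mean(ps,0).round(2),"gap",((np.mean(ps,0)-S)@n-115.6).round(2),"rel",rel(S+n*115.6,F),s["clock"])
```

```bash
python3 f.py
```

```text
mean f [ 0.21 -0.07 -0.98] std [0.48 0.58 0.43] along n -0.99 pos [521.72 248.74 158.05] gap 17.14 rel 2.1 0.1 17.1  0.000 0.003 -0.001 17.5
```

>>> jog_arm:
  offsets:
    - [0,[2,0,4],[0,0.002,0]]
    - [0,[2,0,8],[0,0.002,0]]
    - [0,[2,0,12],[0,0.002,0]]
    - [0,[2,0,12],[0,0.002,0]]
    - [0,[2,0,12],[0,0.002,0]]
    - [0,[2,0,12],[0,0.002,0]]

```text
clock: 18.1
position: [527.7, 248.9, 147.6]
eef_rot: [-0.002, 0.985, 0.013, 0.173]
force: [0.3, 1.0, -1.0]
opening: 19.0
grip_force: 58.9
```

```bash
python3 f.py
```

```text
mean f [-0.11 -0.17 -1.05] std [0.54 0.42 0.42] along n -0.94 pos [527.68 248.93 147.49] gap 5.19 rel 0.1 0.1 5.1  0.000 0.001 -0.001 18.9
```

Baseline along the normal is −0.96 N (weight) and the gap is 5.2 mm. I step on to find contact.

>>> jog_arm:
  offsets:
    - [0,[0,0,2],[0,0,0]]
    - [0,[0,0,4],[0,0,0]]
    - [0,[0,0,6],[0,0,0]]
    - [0,[0,0,6],[0,0,0]]
    - [0,[0,0,6],[0,0,0]]

```text
clock: 19.4
position: [529.7, 248.9, 141.8]
eef_rot: [-0.002, 0.985, 0.013, 0.173]
force: [-1.5, -0.2, 0.5]
opening: 19.4
grip_force: 59.2
```

```bash
python3 f.py
```

```text
mean f [-0.95 -0.31  0.05] std [0.34 0.66 0.34] along n 0.37 pos [529.71 248.94 141.79] gap -0.86 rel 0.1 0.0 -0.9  0.000 0.001 -0.001 20.2
```

>>> jog_arm:
  offsets:
    - [0,[0,0,1],[0,0,0]]
    - [0,[0,0,2],[0,0,0]]
    - [0,[0,0,2],[0,0,0]]
    - [0,[0,0,2],[0,0,0]]

```text
clock: 20.6
position: [530.4, 249.0, 140.0]
eef_rot: [-0.002, 0.985, 0.013, 0.173]
force: [-1.3, 0.2, 0.5]
opening: 19.4
grip_force: 59.1
```

```bash
python3 f.py
```

```text
mean f [-0.87 -0.3   0.87] std [0.43 0.3  0.39] along n 1.12 pos [530.43 249.   139.94] gap -2.85 rel 0.1 0.1 -2.9  0.000 0.001 -0.001 21.4
```

>>> jog_arm:
  offsets:
    - [0,[0,0,1],[0,0,0]]
    - [0,[0,0,2],[0,0,0]]
    - [0,[0,0,3.3],[0,0,0]]
    - [0,[0,0,3.3],[0,0,0]]
    - [0,[0,0,3.3],[0,0,0]]

```text
clock: 21.9
position: [531.6, 249.0, 136.8]
eef_rot: [-0.002, 0.985, 0.013, 0.173]
force: [-0.9, -0.3, 2.5]
opening: 19.2
grip_force: 59.2
```

```bash
python3 f.py; python3 f.py
```

```text
mean f [-0.97 -0.24  1.43] std [0.47 0.39 0.66] along n 1.68 pos [531.54 249.02 136.83] gap -6.16 rel 0.0 0.1 -6.2  0.000 0.001 -0.001 22.7
mean f [-0.82 -0.01  1.75] std [0.54 0.48 0.49] along n 1.92 pos [531.54 249.01 136.79] gap -6.19 rel 0.0 0.0 -6.2  0.000 0.001 -0.001 23.5
```

Run:
```python
from h import *
from workcell import ctrl
p,R,s=tool()
for nme,roi in(("top",(140,170,185,230)),("side",(335,200,400,262))):
    c=ctrl.read_camera(nme); m=mask(c,(3,130,90),(18,255,255),roi); M=cv2.moments(m,True)
    y,x=np.nonzero(m); l=cv2.fitLine(np.c_[x,y].astype(np.float32),cv2.DIST_L2,0,.01,.01).ravel()
    a=proj(c,p+R.apply([[0,0,115-k] for k in(0,68,151)])); d=a[1]-a[2]; d/=np.linalg.norm(d)
    print(nme,m.sum()//255,"orange ctr",M["m10"]/M["m00"],M["m01"]/M["m00"],"dir",l[:2],"pred",a.round(1).tolist(),d.round(3))
    r=mask(c,(0,110,90),(8,255,255),(155,190,190,212))|mask(c,(170,110,90),(180,255,255),(155,190,190,212)) if nme=="top" else None
    if r is not None: print("ring px",(r>0).sum())
```

```text
top 72 orange ctr 161.13888888888889 207.38888888888889 dir [ 0.82771415 -0.56114995] pred [[170.9, 200.2], [164.7, 207.6], [156.1, 217.9]] [ 0.639 -0.769]
ring px 30
side 153 orange ctr 368.73856209150324 235.05228758169935 dir [ 0.41358608 -0.910465  ] pred [[358.2, 258.0], [364.4, 243.2], [372.6, 223.7]] [-0.386  0.922]
```

```bash
python3 -c "
from workcell import ctrl
print(ctrl.hand_in())"
```

```text
the job is handed in; nothing more can be done
None
```

I handed the job in at about 24 s: the cover stands upright, and the gripped thermometer is held on the red-ringed spot, square to the plate within measurement error, with its foot pushed in about 7 mm (about 2.8 N).

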